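Wedge the rocking instrument box

ROBOT

A 7-joint arm with a two-finger parallel gripper is mounted at the origin on the work surface; the furniture and walls round the work are solid. World frame = base frame: x ahead of the robot, y to its left, z up, the work surface at z = 0. Lengths are in m, angles in rad, forces in N, time in s.
With the tool pointing down it reaches from about 0.425 to 0.925 m from the base axis. Payload 6.8 kg.
Tool frame: the origin (TCP) lies on the front face of the gripper's body, between the roots of the fingers; the fingertips stand 73 mm ahead of it and the grasp point (between the pads) lies 54 mm ahead of it (tcp_to_tips is the distance from the TCP to the fingertips, in m); z points along the fingers, x is the direction in which the jaws open and shut, and the axes are right-handed (so a half turn about z gives the same grasp; the last joint's range is limited). The gripper opens to 85 mm and grips with 20 to 120 N. Pads are 22 mm wide; open, the fingers measure 114 mm over their backs; the gripper's body (76 mm by 85 mm) begins 54 mm behind the grasp point. The pads swing forward as they close: fully open they stand 13 mm farther back than shut.
Start: joints at [1.161, 0.477, 0.022, 1.555, -0.011, 1.109, -0.083], TCP at [0.201, -0.645, 0.304] pointing down, gripper open.
Joint ranges: [-2.96, 2.96], [-0.34, 2.1], [-1.41, 1.46], [0.24, 2.44], [-1.37, 4.51], [0.17, 1.92], [-2.96, 2.96]. Speed limits (rad/s): [2.39, 2.39, 3.14, 3.14, 3.14, 3.14, 3.14].

INTERFACE

Orientations are given as a unit quaternion [w, x, y, z].
In Python, from station import get_obs, read_camera, hand_in, look_for, silhouettes, tcp_to_tips gives the robot as it stands. The module is installed in compiled form; this text tells all that it offers.
- The arm moves only by the tool apply_moves, never from a script. Its argument "moves" is a list of rows, each a list of 3 entries, a list of its own where there are three numbers: the shift along the tool's x, y, z in units of 25 mm (1.0 is 25 mm), then the turn, a rotation vector about the tool's x, y, z in units of 10 degrees (1.0 is 10 degrees), then the gripper's target within -1 to 1 (fully open at 1, half-way at 0, shut at -1). In form: [[[dx, dy, dz], [rx, ry, rz], jaw], ...]. A call has 1 to 20 rows; each row is the pose to reach, as a shift and turn from the pose commanded when the call began, along the tool's axes at that moment; what a row does not reach only later rows make up. A row lasts 1/8 s, in which the tool goes at most 62.5 mm and 10.7 degrees, less where a joint would pass 70% of its speed; a pose out of reach is approached as far as the arm can. A call with a gripper value outside its range is refused whole. The fingers move at their own pace and stop on an object; "force" is the grip in N (left out, the last holds). Time passes only in rows, so rows that repeat a pose let the fingers close. It gives the time, the measured TCP pose, the force and the opening at its end, in the units of the state.
- get_obs(): the state, without advancing time (a new reading comes with each control period).
- read_camera(name): name is "scene" or "top" or "wrist"; returns a dict with "color" (384x512x3 uint8, red, green, blue), "mtx" (3x3 intrinsics, pixels), "eye" and "rotation" of the camera in the world; the wrist camera has in their place "hand_eye" (4x4, takes a point from camera to tool coordinates, whose origin is the TCP and whose axes are the tool frame's). Camera axes: x right, y up, looking along -z (the intrinsics and any distortion apply to the point x, -y, -z); pixel columns grow to the right and rows downward; lengths in m; the calibration is good to about 2 mm. A picture is of the moment at which its call begins: read the wrist's pose just before it. There is no depth.
- hand_in(): hands the job in, once; it reports no verdict.
Trained networks look in the newest picture that a camera, given by its name, has taken for a name from the list of things; names that differ only in an ending like _2 or _b are one class to them, and where a whole thing is asked for, a point or a joint stands for the part that bears it (a point fixed in the world has none). Each returns a list of dicts, best first, with "conf" (0 to 1); they miss things now and then, are a little off and sometimes report something else, mostly with a low value. They report only what shows in the picture. A call takes as long as a camera call. They do not tell look-alikes from the thing itself.
- look_for(camera, query): "pixel" ([row, column] in pixels, amid what is visible of it).
- silhouettes(camera, query): "mask" (384x512 bool, what is visible of it) and "pixel" ([row, column] in pixels, amid what is visible of it).
The state is a dict: "t": time; "q": joint angles; "joint_vel": joint speeds; "joint_torque": joint torques, N m; "eef_pos": TCP position; "tool_rot": TCP orientation; "contact_force": force on the tool from outside, world axes, zero at the start; "torque": the same for the moment, N m; "gripper_width": opening from 0.0 (shut) to 1.0 (fully open).
Only numpy, scipy, OpenCV 4.12 (cv2) and the standard library are available. Lean on these libraries where they do the work, as an engineer would, in place of code of your own. Each camera call takes 0.05 s, during which the arm holds its last target.

TASK

The low grey instrument box with the blue lid rocks, because the foot below the yellow dot on its lid is too short and hangs clear of the bench. Push the orange wedge along the bench with your fingertips, thin end first, under that foot until it is snug and the box no longer rocks, then press down firmly on the yellow dot for a moment to check that the corner is solid, and let go, leaving the wedge in place. Do not pick anything up, do not shove the box along the bench, and leave the things around it alone.

Things in the scene. Friction and masses are not known exactly. Their poses are not given: they have to be found in the camera images.
- enclosure: Low instrument box, grey with blue lid, 184x144 mm, about 2.2 kg, loose. Origin on the bench below its centre; x along the 184 mm side towards the black cable glands, z up. Underside 20 mm, lid 56 mm above the bench. Four ball feet (radius 8 mm) at x +-75, y +-55 mm; the one at (-75, +55), by the yellow dot, is 4.5 to 8.5 mm too short. It rests level on the other three.
- press_spot (a point): Centre of the yellow dot (24 mm across), flush on the lid at (-58, 40, 56) mm of the box. Without the wedge, about 2 to 7 N down here rocks the box over until the short foot lands (the dot sinks 3 mm or more): the box's weight lies off centre, away from the dot.
- short_foot_ball (a point): Centre of the ball of the short foot, 8 mm radius: its lowest point is 8 mm below this and clear of the bench by the gap. The foot cannot be adjusted (its screw is seized).
- wedge: Loose orange wedge, 75 long, 50 wide, 60 g. Origin at the centre of its underside; x towards the nose, z up. The plane top falls from 14 mm high (back, x = -37.5) to 2.5 mm (nose). It starts flat on the bench before the short foot, pointing roughly along the box's x, nose 12 to 35 mm short of the box. As it jams under the foot the push rises from under 1 N to 5 N; far above, the box lifts or slides.
- wedge_slope (a point): Middle of the wedge's sloping top, 8.25 mm above its underside; z square to the slope, x down the slope to the nose. The ball of the foot touches the slope when its centre is 8 mm above it in this frame.
- wedge_nose (a point): Middle of the lower edge of the thin nose.
- wedge_back (a point): Middle of the upright back face of the wedge (14 mm high, 50 mm wide), 7 mm above the bench: push here.
- bush_1: cream flanged bush, 24 mm across, 22 mm high; bystander; origin at the centre of its underside.
- spacer_block: white block with two dark holes, 30x50x20 mm; bystander; origin at the centre of its underside.
- tape_1: black roll of tape lying flat, 62 mm across, 19 mm high; bystander; origin at the centre of its underside.
- screwdriver: screwdriver with a black and blue handle, 163 mm long, 31 mm high; bystander. It lies between two tall fixed things to keep the arm clear of: a white paper roll at about (0.60, 0.02) m and stacked cartons (x 0.55 to 0.8, y -0.45 to -0.22 m); origin at the centre of its underside.
Mind the look-alikes: they are no part of the job. What is shaped like the wedge but turquoise is not meant.

How it is judged:
By the outcome, as a careful person would: the job done as asked, in the order asked, and still so for the second after the job is handed in, with the robot touching nothing.
It also fails if it takes over 51 s, if anything falls off the work surface, if the arm or the gripper's body presses on something with over 40 N, if the wrist force passes 120 N, or if a joint passes its speed limit or range.

## Working session

There is one attempt and no reset: what is moved stays moved. The work goes in short steps, Python scripts to look and compute and a tool call to move; the robot and the scene stay as the last step left them, time stands still between calls to the robot, and variables do not carry over. Pictures are saved under pics/ and viewed, and the job is handed in when it is done.

Besides the shell and the picture viewer there is one more tool, called after "Call:" as name([rows], argument=value, ...), one row to a line, values as JSON. apply_moves: Moves the arm, as the interface text tells. Its arguments: {"type":"object","properties":{"moves":{"type":"array"},"force":{"type":"number"}},"required":["moves"]}

```bash
mkdir -p pics; python3 - <<'E'
from station import *
import cv2,numpy as np
o=get_obs();print({k:np.round(v,3) for k,v in o.items()}, tcp_to_tips)
for n in("scene","top"):
    c=read_camera(n);print(n,c['mtx'],c['eye'],c['rotation'],[k for k in c])
    cv2.imwrite(f'pics/{n}0.png',c['color'][...,::-1])
    for q in("enclosure","wedge","press_spot","wedge_nose","wedge_back","bush_1","spacer_block","tape_1","screwdriver"):
        print(q,[(np.round(d['pixel']),round(d['conf'],2)) for d in look_for(n,q)][:4])
E
```

```text
{'t': np.float64(0.0), 'q': array([ 1.161,  0.478,  0.022,  1.556, -0.012,  1.109, -0.083]), 'joint_vel': array([-0.001,  0.   ,  0.002, -0.001, -0.   ,  0.002,  0.   ]), 'joint_torque': array([ 0.0000e+00, -5.9646e+01,  1.6080e+00, -2.8120e+01,  1.3000e-02,
        9.0000e-03, -0.0000e+00]), 'eef_pos': array([ 0.2  , -0.644,  0.303]), 'tool_rot': array([-0.001,  0.805, -0.593, -0.001]), 'contact_force': array([-0.099,  0.362,  0.137]), 'torque': array([-0.001,  0.007, -0.012]), 'gripper_width': np.float64(1.004)} 0.0726
scene [[435.43268938   0.         265.06332598]
 [  0.         435.43268938 187.02645303]
 [  0.           0.           1.        ]] [-0.3498039   0.63517433  0.75302575] [-0.45754448 -0.23161443  0.38851562  0.76554779] ['color', 'mtx', 'eye', 'rotation']
enclosure [(array([188., 246.]), 0.86)]
wedge [(array([213., 196.]), 0.93), (array([246., 123.]), 0.76)]
press_spot [(array([186., 245.]), 0.6)]
wedge_nose [(array([216., 191.]), 0.56), (array([243., 122.]), 0.56)]
wedge_back [(array([215., 191.]), 0.84), (array([244., 121.]), 0.72)]
bush_1 [(array([235., 244.]), 0.47)]
spacer_block [(array([178., 337.]), 0.75)]
tape_1 [(array([204., 328.]), 0.61)]
screwdriver [(array([166., 345.]), 0.49)]
top [[412.01664165   0.         260.04735464]
 [  0.         412.01664165 188.00764122]
 [  0.           0.           1.        ]] [0.25791915 0.22685075 1.40943713] [-0.69560812 -0.04821113  0.05621332  0.71459436] ['color', 'mtx', 'eye', 'rotation']
enclosure [(array([166., 253.]), 0.78)]
wedge [(array([171., 208.]), 0.79), (array([179., 153.]), 0.63)]
press_spot [(array([165., 255.]), 0.82)]
wedge_nose [(array([178., 153.]), 0.72), (array([172., 213.]), 0.71)]
wedge_back [(array([179., 156.]), 0.82), (array([170., 212.]), 0.51)]
bush_1 []
spacer_block []
tape_1 [(array([208., 302.]), 0.73)]
screwdriver [(array([166., 350.]), 0.56)]
```

```bash
python3 - <<'E'
import cv2
for n in("scene","top"):
    i=cv2.imread(f'pics/{n}0.png')
    cv2.imwrite(f'pics/{n}0b.png',cv2.resize(i[100:300,80:400],None,fx=2.5,fy=2.5,interpolation=cv2.INTER_CUBIC))
E
```

```text
(no output)
```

View pics/scene0.png

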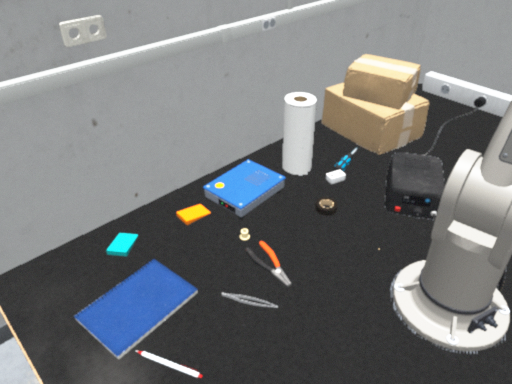

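View pics/top0.png

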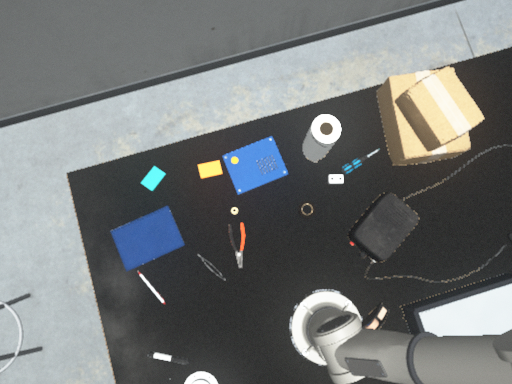

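```bash
ls pics
```

```text
scene0.png
scene0b.png
top0.png
top0b.png
```

View pics/top0b.png

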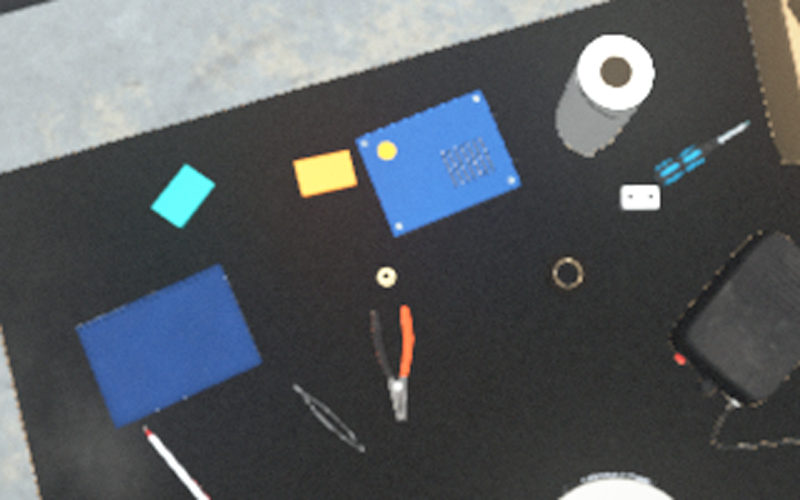

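View pics/scene0b.png

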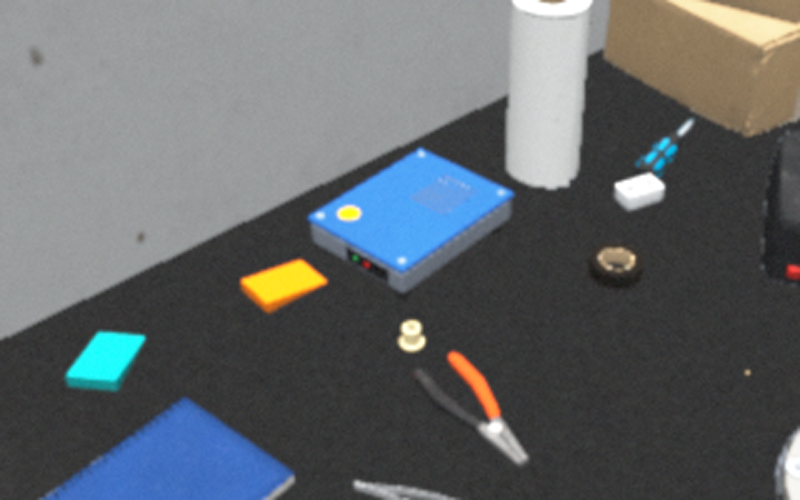

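```bash
cat > h.py <<'E'
import numpy as np,cv2
from scipy.spatial.transform import Rotation as R
from station import *
def rq(q): return R.from_quat([q[1],q[2],q[3],q[0]]).as_matrix()
def cam(n):
    if n=='wrist':
        o=get_obs(); c=read_camera(n); T=np.eye(4); T[:3,:3]=rq(o['tool_rot']);T[:3,3]=o['eef_pos']
        M=T@c['hand_eye']; return c,M[:3,3],M[:3,:3]
    c=read_camera(n); r=np.array(c['rotation']); 
    return c,np.array(c['eye']),(rq(r) if r.size==4 else r)
def back(px,z,c,e,Rm):  # px (col,row)
    px=np.atleast_2d(np.asarray(px,float)); K=c['mtx']
    d=np.c_[(px[:,0]-K[0,2])/K[0,0],-(px[:,1]-K[1,2])/K[1,1],-np.ones(len(px))]@Rm.T
    return e+d*((z-e[2])/d[:,2])[:,None]
def proj(P,c,e,Rm):
    p=(np.atleast_2d(P)-e)@Rm; K=c['mtx']
    return np.c_[K[0,0]*p[:,0]/-p[:,2]+K[0,2],K[1,1]*-p[:,1]/-p[:,2]+K[1,2]]
def orange(im): 
    h=cv2.cvtColor(im,cv2.COLOR_RGB2HSV); return ((h[...,0]>9)&(h[...,0]<24)&(h[...,1]>150)&(h[...,2]>120)).astype(np.uint8)
def yellow(im):
    h=cv2.cvtColor(im,cv2.COLOR_RGB2HSV); return ((h[...,0]>=22)&(h[...,0]<34)&(h[...,1]>130)&(h[...,2]>120)).astype(np.uint8)
def blue(im):
    h=cv2.cvtColor(im,cv2.COLOR_RGB2HSV); return ((h[...,0]>100)&(h[...,0]<118)&(h[...,1]>150)&(h[...,2]>150)).astype(np.uint8)
def big(m):
    n,l,s,ce=cv2.connectedComponentsWithStats(m)
    k=1+np.argmax(s[1:,4]); return (l==k).astype(np.uint8),ce[k],s[k]
def rect(m):
    c=max(cv2.findContours(m,cv2.RETR_EXTERNAL,cv2.CHAIN_APPROX_NONE)[0],key=cv2.contourArea)
    return c[:,0,:]
E
python3 - <<'E'
from h import *
for n in('scene','top'):
    c,e,Rm=cam(n); im=c['color']
    for nm,f,z in(('wedge',orange,.008),('lid',blue,.056)):
        m,ce,s=big(f(im)); print(n,nm,ce,s)
        P=back(rect(m),z,c,e,Rm)[:,:2]
        r=cv2.minAreaRect(P.astype(np.float32)*1000); print(r, np.round(cv2.boxPoints(r)))
    y=yellow(im); nn,l,s,ce=cv2.connectedComponentsWithStats(y)
    for k in range(1,nn):
        if s[k,4]>10: print('yel',ce[k],s[k,4],back(ce[k],.056,c,e,Rm))
E
```

```text
scene wedge [191.58730159 214.62433862] [176 203  35  22 189]
((537.0171508789062, 378.7060852050781), (66.44198608398438, 80.05962371826172), 12.124887466430664) [[496. 411.]
 [513. 333.]
 [578. 347.]
 [561. 425.]]
scene lid [134.82316501 305.70471185] [  75  260  121   95 5327]
((267.7213439941406, 591.1062622070312), (135.09303283691406, 194.26071166992188), 23.236074447631836) [[167. 654.]
 [244. 475.]
 [368. 529.]
 [291. 707.]]
yel [219.18181818 184.86363636] 22 [[0.5559756  0.28896482 0.056     ]]
yel [193.        212.2527881] 269 [[0.47917971 0.39362408 0.056     ]]
top wedge [242.1  235.36] [241 223   3  27  50]
((304.2919006347656, 273.52911376953125), (6.774831771850586, 87.31234741210938), 88.80810546875) [[261. 271.]
 [348. 269.]
 [348. 276.]
 [261. 278.]]
top lid [147.11159651 238.14455917] [ 112  207   71   62 2518]
((305.7937927246094, 580.5984497070312), (136.58688354492188, 198.21022033691406), 22.97544288635254) [[204. 645.]
 [282. 463.]
 [407. 516.]
 [330. 698.]]
yel [234.30769231 159.88461538] 26 [[0.5568076  0.29235404 0.056     ]]
```

```bash
python3 - <<'E'
from h import *
c,e,Rm=cam('top')
for z in(.2,.25,.28,.3): print(z,back([326,128],z,c,e,Rm))
for z in(.2,.3,.35): print('carton',z,back([[436,100]],z,c,e,Rm))
c,e,Rm=cam('scene')
for z in(.2,.25,.28,.3): print(z,back([300,99],z,c,e,Rm))
o=get_obs(); print(rq(o['tool_rot']))
c=read_camera('wrist');print(c['hand_eye'],c['mtx'])
cv2.imwrite('pics/w0.png',c['color'][...,::-1])
E
```

```text
0.2 [[0.61683087 0.00519999 0.2       ]]
0.25 [[0.6019929  0.01436337 0.25      ]]
0.28 [[0.59309012 0.0198614  0.28      ]]
0.3 [[0.58715494 0.02352676 0.3       ]]
carton 0.2 [[ 0.69740927 -0.3384142   0.2       ]]
carton 0.3 [[ 0.66107087 -0.29167635  0.3       ]]
carton 0.35 [[ 0.64290167 -0.26830742  0.35      ]]
0.2 [[ 0.65546122 -0.024403    0.2       ]]
0.25 [[0.56457349 0.03523051 0.25      ]]
0.28 [[0.51004085 0.07101061 0.28      ]]
0.3 [[0.47368575 0.09486402 0.3       ]]
[[ 2.97249836e-01 -9.54799734e-01  6.02741897e-05]
 [-9.54799733e-01 -2.97249839e-01 -5.58129526e-05]
 [ 7.12066855e-05 -4.09593892e-05 -9.99999997e-01]]
[[ 9.99997040e-01 -1.20022399e-03  2.11648733e-03 -1.50036115e-03]
 [-5.61346984e-04 -9.60206166e-01 -2.79291610e-01 -7.07129314e-02]
 [ 2.36747667e-03  2.79289596e-01 -9.60203997e-01 -6.95073734e-02]
 [ 0.00000000e+00  0.00000000e+00  0.00000000e+00  1.00000000e+00]] [[311.71674564   0.         259.04368901]
 [  0.         311.71674564 191.42598033]
 [  0.           0.           1.        ]]
```

View pics/w0.png

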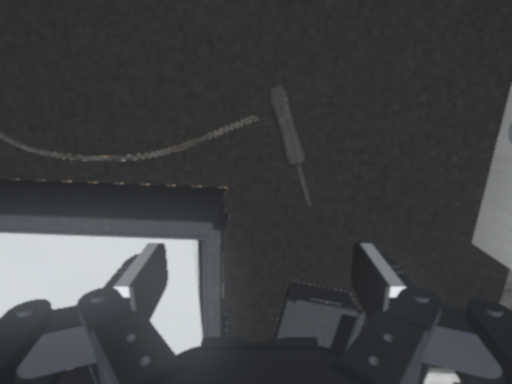

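Call:
apply_moves([
  [[0,0,-2],[0,0,0],-1],
  [[-1.5,-2.8,-4],[0,0,-0.5],-1],
  [[-3,-5.5,-4],[0,0,-1],-1],
  [[-4.5,-8.3,-4],[0,0,-1.5],-1],
  [[-6,-11,-4],[0,0,-2],-1],
  [[-8,-12,-4],[0,0,-2.7],-1],
  [[-10,-12.8,-4],[0,0,-3.4],-1],
  [[-12,-13.6,-4],[0,0,-4],-1],
  [[-14,-14.4,-4],[0,0,-4.7],-1],
  [[-16,-15.2,-4],[0,0,-5.4],-1],
  [[-17.8,-16,-4],[0,0,-6],-1],
  [[-17.8,-16,-4],[0,0,-6],-1],
])

```text
t: 2.75
eef_pos: [0.4506, -0.0961, 0.4046]
tool_rot: [-0.0, 0.994, -0.107, 0.001]
contact_force: [0.0, -0.2, -0.3]
gripper_width: 0.004
```

Call:
apply_moves([
  [[0,-2.5,0],[0,0,-0.4],-1],
  [[0,-5,0],[0,0,-0.8],-1],
  [[0,-7.5,0],[0,0,-1.2],-1],
  [[0,-10,0],[0,0,-1.6],-1],
  [[0,-12.5,0],[0,0,-2],-1],
  [[-0.5,-15,0],[0,0,-2.4],-1],
  [[-1,-17.5,0],[0,0,-2.8],-1],
  [[-1.6,-19.5,1],[0,0,-3.1],-1],
  [[-2.1,-21,2],[0,0,-3.3],-1],
  [[-2.1,-21,2],[0,0,-3.3],-1],
  [[-2.1,-21,2],[0,0,-3.3],-1],
])

```text
t: 4.12
eef_pos: [0.5158, 0.4217, 0.3538]
tool_rot: [0.001, 0.985, 0.175, 0.0]
contact_force: [1.1, 0.3, 0.0]
gripper_width: -0.001
```

```bash
python3 - <<'E'
from h import *
c,e,Rm=cam('wrist'); print(get_obs()['eef_pos'],e)
cv2.imwrite('pics/w1.png',c['color'][...,::-1])
np.savez('w1.npz',im=c['color'],K=c['mtx'],e=e,R=Rm)
E
```

```text
[0.51613657 0.42131459 0.35440785] [0.49032161 0.48993627 0.4232417 ]
```

View pics/w1.png

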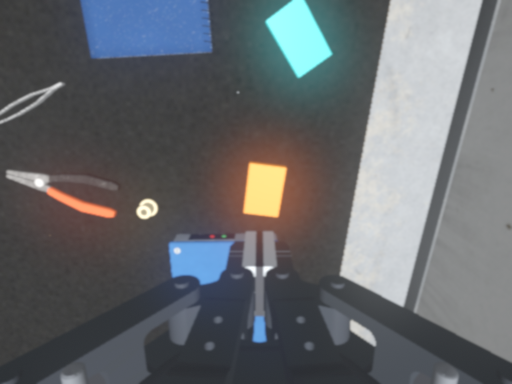

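Call:
apply_moves([
  [[0,2.5,0],[0,0,0],-1],
  [[0,5,0],[0,0,0],-1],
  [[0,5.5,0],[0,0,0],-1],
  [[0,5.5,0],[0,0,0],-1],
  [[0,5.5,0],[0,0,0],-1],
])

```text
t: 4.8
eef_pos: [0.5615, 0.2954, 0.3547]
tool_rot: [-0.001, 0.984, 0.177, 0.0]
contact_force: [-0.5, 0.0, -0.5]
gripper_width: 0.004
```

```bash
python3 - <<'E'
from h import *
c,e,Rm=cam('wrist'); print(get_obs()['eef_pos'],e)
cv2.imwrite('pics/w2.png',c['color'][...,::-1])
np.savez('w2.npz',im=c['color'],K=c['mtx'],e=e,R=Rm)
for n in('scene','top'):
    c,e,Rm=cam(n); np.savez(n+'.npz',im=c['color'],K=c['mtx'],e=e,R=Rm)
    cv2.imwrite(f'pics/{n}2.png',c['color'][...,::-1])
E
```

```text
[0.56129757 0.29578621 0.35450455] [0.53570476 0.36334832 0.42426072]
```

View pics/w2.png

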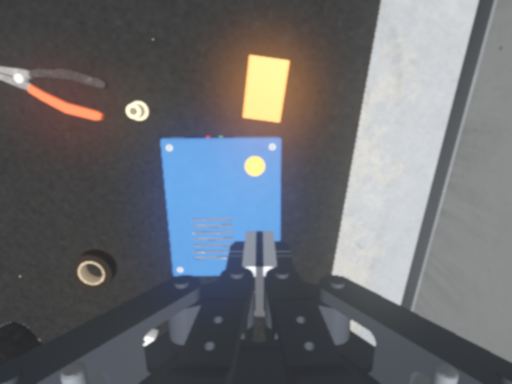

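View pics/scene2.png

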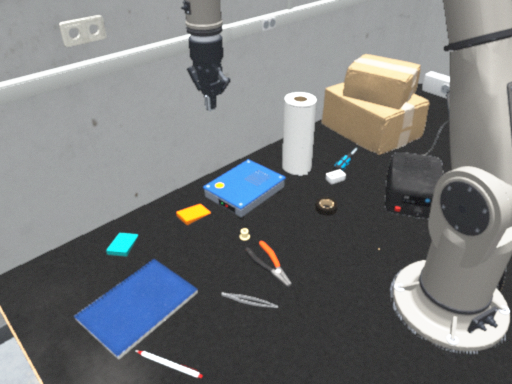

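```bash
cat > fit.py <<'E'
from h import *
from scipy.optimize import least_squares
def ld(n):
    d=np.load(n+'.npz'); return dict(mtx=d['K'],color=d['im']),d['e'],d['R']
WP=np.array([[x,y,z] for x,y,z in[(-37.5,-25,0),(-37.5,25,0),(37.5,-25,0),(37.5,25,0),(-37.5,-25,14),(-37.5,25,14),(37.5,-25,2.5),(37.5,25,2.5)]])/1000
def pose(p,P):
    c,s=np.cos(p[2]),np.sin(p[2]); return np.c_[P[:,0]*c-P[:,1]*s+p[0],P[:,0]*s+P[:,1]*c+p[1],P[:,2]]
def fitmask(views,P,p0,sub=8):
    def soft(p,v):
        m,cam_=v; q=cv2.convexHull(proj(pose(p,P),*cam_).astype(np.float32))
        im=np.zeros(m.shape,np.uint8); cv2.fillConvexPoly(im,np.round((q)*256).astype(np.int32),255,cv2.LINE_AA,8)
        return cv2.GaussianBlur(im.astype(np.float32)/255,(0,0),2)
    bl=[cv2.GaussianBlur(v[0].astype(np.float32),(0,0),2) for v in views]
    f=lambda p:np.concatenate([(soft(p*[.01,.01,.1],v)-b).ravel() for v,b in zip(views,bl)])
    r=least_squares(f,np.array(p0)/[.01,.01,.1],diff_step=0.02)
    return r.x*[.01,.01,.1],r.cost
E
python3 - <<'E'
from fit import *
D={n:ld(n) for n in('w1','w2','scene','top')}
def near(m,P,cam_):
    n,l,s,ce=cv2.connectedComponentsWithStats(m); px=proj(np.array([P]),*cam_)[0]
    k=1+min(range(n-1),key=lambda k:np.linalg.norm(ce[k+1]-px)-(0 if s[k+1,4]>30 else -1e4*0-1e4 if 0 else (-0.0 if s[k+1,4]>30 else -1e4*-1)))
    return (l==k).astype(np.uint8),s[k],ce[k]
for n in D:
    im=D[n][0]['color']
    h=cv2.cvtColor(im,cv2.COLOR_RGB2HSV)
    px=proj(np.array([[.537,.375,.008]]),*D[n])[0].round().astype(int); print(n,px,h[px[1],px[0]])
    if n!='w1':
        px=proj(np.array([[.56,.24,.056]]),*D[n])[0].round().astype(int);print(' lid',h[px[1],px[0]])
        px=proj(np.array([[.556,.29,.056]]),*D[n])[0].round().astype(int);print(' dot',px,h[px[1],px[0]])
    m=((h[...,0]>8)&(h[...,0]<26)&(h[...,1]>120)&(h[...,2]>190)).astype(np.uint8)
    m,s,ce=near(m,[.537,.375,.008],D[n]); print(s,ce)
    p0=[.537,.378,-1.2]
    for vv in [p0,[.537,.378,-1.3]]:
        p,c=fitmask([(m,D[n])],WP,vv); print(' wedge',p,np.degrees(p[2]),c)
E
```

```text
w1 [262 194] [ 24 115 255]
[243 162  44  56 456] [263.84429825 189.40131579]
 wedge [ 0.53843558  0.37870291 -1.20081861] -68.80183824942766 694.1977
 wedge [ 0.53837184  0.37865097 -1.3004117 ] -74.50810186047347 682.7277
w2 [262  93] [ 28  91 255]
 lid [106 130 235]
 dot [253 167] [ 30  94 255]
[242  54  48  69 315] [264.42222222  88.07936508]
 wedge [ 0.53852766  0.37884993 -1.20047448] -68.7821209477844 1055.627
 wedge [ 0.53819185  0.37865476 -1.30039076] -74.5069020085588 1050.3787
scene [194 212] [ 27 218 255]
 lid [105 170 250]
 dot [219 185] [ 30 223 255]
[176 204  35  20 156] [192.08974359 213.94230769]
 wedge [ 0.53921437  0.37873918 -1.20570466] -69.08178841274132 94.31453
 wedge [ 0.5370149   0.37800549 -1.3000028 ] -74.48467396969554 93.80322
top [211 169] [ 26 131 255]
 lid [108 156 220]
 dot [235 160] [ 28 155 255]
[233 157   1   1   1] [233. 157.]
 wedge [ 0.54214599  0.38083632 -1.21751965] -69.75873745118459 142.93039
 wedge [ 0.54218134  0.38114889 -1.21844794] -69.81192458110297 142.80731
```

```bash
cat > seg.py <<'E'
from fit import *
def wmask(im,cam_,guess):
    m=((im[...,0]>190)&(im[...,1]>90)&(im[...,2]<215)&(im[...,0].astype(int)-im[...,2]>40)).astype(np.uint8)
    n,l,s,ce=cv2.connectedComponentsWithStats(m); px=proj(np.array([guess]),*cam_)[0]
    k=min([k for k in range(1,n) if s[k,4]>60],key=lambda k:np.linalg.norm(ce[k]-px)); return (l==k).astype(np.uint8),s[k],ce[k]
def lmask(im,cam_,guess):
    m=((im[...,2]>150)&(im[...,2].astype(int)-im[...,0]>70)).astype(np.uint8)
    n,l,s,ce=cv2.connectedComponentsWithStats(m); px=proj(np.array([guess]),*cam_)[0]
    k=min([k for k in range(1,n) if s[k,4]>300],key=lambda k:np.linalg.norm(ce[k]-px)); return (l==k).astype(np.uint8),s[k],ce[k]
E
python3 - <<'E'
from seg import *
D={n:ld(n) for n in('w1','w2','scene','top')}
for n in D:
    im=D[n][0]['color']
    m,s,ce=wmask(im,D[n],[.538,.378,.008]); print(n,s,ce)
    for t in(-1.2,-1.35):
        best=fitmask([(m,D[n])],WP,[.538,.378,t]); print(' wedge',best[0].round(4),np.degrees(best[0][2]).round(1),best[1].round(1))
    if n=='w1':continue
    m,s,ce=wmask(im,D[n],[.556,.29,.056]); print(' dot',s,back(ce,.056,*D[n]))
    m,s,ce=lmask(im,D[n],[.565,.24,.056]); q=rect(m)
    r=cv2.minAreaRect(back(q,.056,*D[n])[:,:2].astype(np.float32)*1000); print(' lid',s,r,cv2.boxPoints(r).round(1).tolist())
v=[]
for n in('w1','w2'):
    m,s,ce=wmask(D[n][0]['color'],D[n],[.538,.378,.008]); v.append((m,D[n]))
for t in(-1.25,-1.35):print(fitmask(v,WP,[.538,.379,t]))
c=D['w2']; im=c[0]['color'][...,::-1].copy()
cv2.imwrite('pics/w2z.png',cv2.resize(im[30:290,140:320],None,fx=3,fy=3)[:600])
E
```

```text
w1 [ 243  162   44   56 1995] [263.98947368 189.27869674]
 wedge [ 0.5386  0.3789 -1.3455] -77.1 1.8
 wedge [ 0.5386  0.379  -1.3467] -77.2 1.7
w2 [ 242   54   48   69 2680] [264.93880597  87.98880597]
 wedge [ 0.5383  0.3798 -1.346 ] -77.1 1.9
 wedge [ 0.5383  0.3798 -1.3452] -77.1 1.9
 dot [245 156  20  20 306] [[0.55708968 0.29234169 0.056     ]]
 lid [  160   137   122   140 12798] ((540.4172973632812, 224.83966064453125), (144.47061157226562, 183.69754028320312), 21.2164249420166) [[439.79998779296875, 284.29998779296875], [506.29998779296875, 113.0999984741211], [641.0, 165.39999389648438], [574.5, 336.6000061035156]]
scene [176 204  35  20 393] [192.62086514 212.84223919]
 wedge [ 0.5405  0.3745 -1.3532] -77.5 2.8
 wedge [ 0.5405  0.3745 -1.3478] -77.2 2.8
 dot [176 204  35  20 393] [[0.47744277 0.39528663 0.056     ]]
 lid [ 203  159   82   50 2078] ((536.247314453125, 221.86520385742188), (147.7645721435547, 188.23880004882812), 20.901039123535156) [[433.6000061035156, 283.3999938964844], [500.79998779296875, 107.5999984741211], [638.7999877929688, 160.3000030517578], [571.7000122070312, 336.1000061035156]]
top [198 160  25  19 333] [209.72672673 168.83483483]
 wedge [ 0.539   0.3802 -1.3594] -77.9 1.5
 wedge [ 0.539   0.3802 -1.3665] -78.3 1.5
 dot [198 160  25  19 333] [[0.52836989 0.37496139 0.056     ]]
 lid [ 222  146   65   49 1579] ((538.7415161132812, 227.88150024414062), (144.8193359375, 175.8155975341797), 20.810033798217773) [[439.79998779296875, 284.29998779296875], [502.29998779296875, 120.0], [637.7000122070312, 171.39999389648438], [575.2000122070312, 335.79998779296875]]
(array([ 0.53844798,  0.37945598, -1.34746895]), np.float32(4.984024))
(array([ 0.53844593,  0.37945917, -1.34758338]), np.float32(4.967886))
```

View pics/w2z.png

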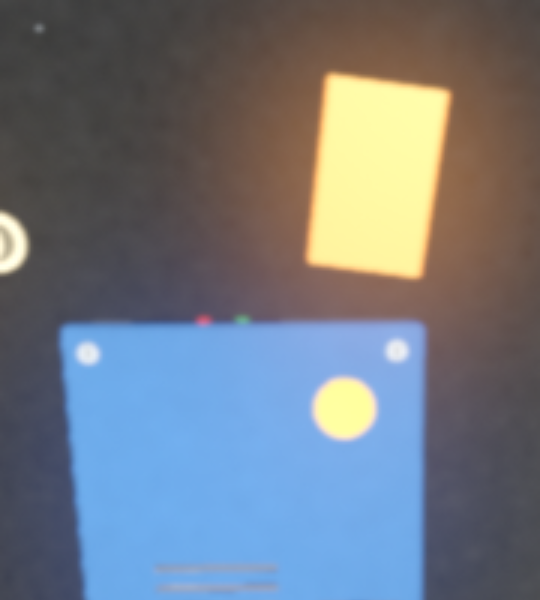

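Call:
apply_moves([
  [[0.2,-2.2,0],[0,0,0],-1],
  [[0.38,-4.5,0],[0,0,-0.08],-1],
  [[0.38,-5.94,1],[0,0,-0.08],-1],
  [[0.38,-5.94,3],[0,0,-0.08],-1],
  [[0.38,-5.94,5],[0,0,-0.08],-1],
  [[0.38,-5.94,7],[0,0,-0.08],-1],
  [[0.38,-5.94,8.5],[0,0,-0.08],-1],
  [[0.38,-5.94,9.7],[0,0,-0.08],-1],
  [[0.38,-5.94,10.2],[0,0,-0.08],-1],
  [[0.38,-5.94,10.2],[0,0,-0.08],-1],
  [[0.38,-5.94,10.2],[0,0,-0.08],-1],
  [[0.38,-5.94,10.2],[0,0,-0.08],-1],
])

```text
t: 6.45
eef_pos: [0.5203, 0.4371, 0.1004]
tool_rot: [-0.001, 0.983, 0.183, 0.001]
contact_force: [0.0, -0.8, -0.3]
gripper_width: -0.0
```

```bash
cat > st.py <<'E'
from h import *
C=np.array([.5404,.2248]);bx=np.array([.362,-.932]);by=np.array([.932,.362])
def st():
    o=get_obs();r=rq(o['tool_rot']);p=o['eef_pos'];d=p[:2]-C
    print('t',round(o['t'],2),'eef',p.round(4),'box',(d@bx*1000).round(1),(d@by*1000).round(1),'yaw y',np.degrees(np.arctan2(r[1,1],r[0,1])).round(2),'tilt',r[:,2].round(4),'F',o['contact_force'].round(2),'Fbx',round(o['contact_force'][:2]@bx,2),'axes',r[:2,:2].round(3).tolist())
    return o
E
python3 - <<'E'
from st import *
st(); c=read_camera('wrist'); cv2.imwrite('pics/w3.png',c['color'][...,::-1])
E
```

```text
t 6.45 eef [0.5203 0.4371 0.1004] box -205.2 58.1 yaw y -68.92 tilt [ 0.0017  0.0014 -1.    ] F [ 0.05 -0.85 -0.25] Fbx 0.81 axes [[0.933, 0.36], [0.36, -0.933]]
```

View pics/w3.png

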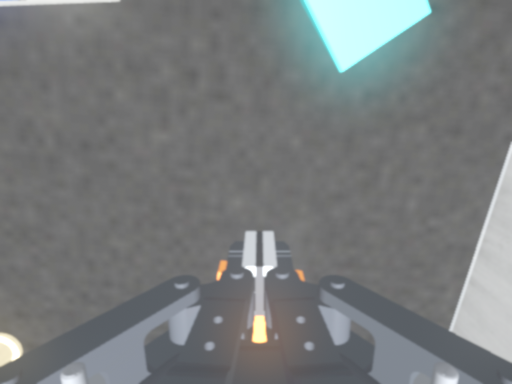

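Call:
apply_moves([
  [[-0.04,0,0.5],[0,0,0],-1],
  [[-0.04,0,0.92],[0,0,0],-1],
  [[-0.04,0,0.92],[0,0,0],-1],
  [[-0.04,0.2,0.92],[0,0,0],-1],
  [[-0.04,0.35,0.92],[0,0,0],-1],
  [[-0.04,0.5,0.92],[0,0,0],-1],
  [[-0.04,0.65,0.92],[0,0,0],-1],
  [[-0.04,0.8,0.92],[0,0,0],-1],
  [[-0.04,0.95,0.92],[0,0,0],-1],
  [[-0.04,1.1,0.92],[0,0,0],-1],
  [[-0.04,1.2,0.92],[0,0,0],-1],
  [[-0.04,1.2,0.92],[0,0,0],-1],
  [[-0.04,1.2,0.92],[0,0,0],-1],
])

```text
t: 8.12
eef_pos: [0.5296, 0.4079, 0.0757]
tool_rot: [0.0, 0.983, 0.183, -0.0]
contact_force: [-1.2, 0.1, 0.2]
gripper_width: -0.001
```

```bash
cat > snap.py <<'E'
import sys
from st import *
st()
c=read_camera('scene'); im=c['color'][...,::-1]
cv2.imwrite(sys.argv[1],cv2.resize(im[140:240,140:300],None,fx=5,fy=5,interpolation=cv2.INTER_CUBIC))
st()
E
python3 snap.py pics/s4.png
```

```text
t 8.12 eef [0.5296 0.4079 0.0757] box -174.5 56.2 yaw y -68.92 tilt [-1.e-04 -6.e-04 -1.e+00] F [-1.15  0.09  0.23] Fbx -0.5 axes [[0.933, 0.36], [0.36, -0.933]]
t 8.18 eef [0.5296 0.408  0.0757] box -174.7 56.2 yaw y -68.91 tilt [-1.e-04 -6.e-04 -1.e+00] F [ 0.33  0.1  -0.6 ] Fbx 0.03 axes [[0.933, 0.36], [0.36, -0.933]]
```

View pics/s4.png

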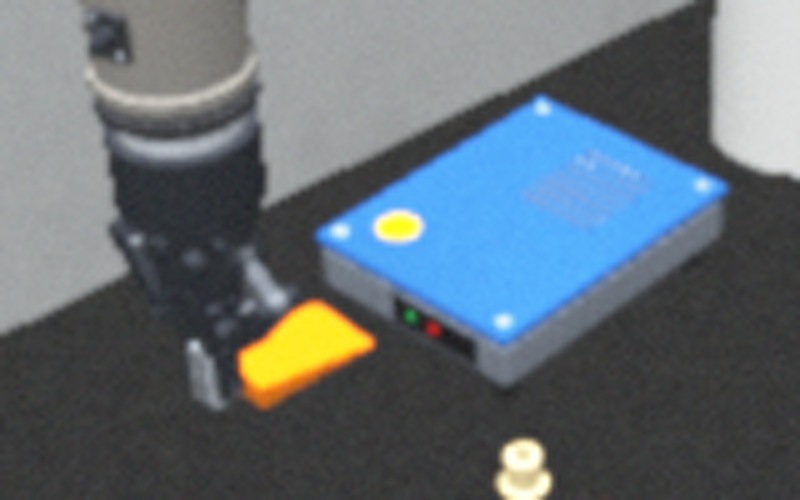

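```bash
cat > ov.py <<'E'
import sys
from st import *
from fit import WP,pose
# wedge center box coords (mm), yaw rel (deg)
x,y,a=map(float,sys.argv[2:5])
c,e,Rm=cam('scene'); im=cv2.resize(c['color'][140:240,140:300][...,::-1],None,fx=5,fy=5,interpolation=cv2.INTER_CUBIC)
w=C+x/1000*bx+y/1000*by
P=proj(pose([w[0],w[1],np.radians(-68.77+a)],WP),c,e,Rm); P=((P-[140,140]+.5)*5).round().astype(int)
for i,j in[(0,1),(2,3),(0,2),(1,3),(4,5),(6,7),(4,6),(5,7),(0,4),(1,5),(2,6),(3,7)]: cv2.line(im,tuple(map(int,P[i])),tuple(map(int,P[j])),(0,255,0),1)
cv2.imwrite(sys.argv[1],im)
c,e,Rm=cam('top'); cv2.imwrite('pics/t_'+sys.argv[1][5:],cv2.resize(c['color'][130:210,180:300][...,::-1],None,fx=6,fy=6,interpolation=cv2.INTER_CUBIC))
E
python3 ov.py pics/o4.png -126 57 0
```

```text
(no output)
```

View pics/o4.png

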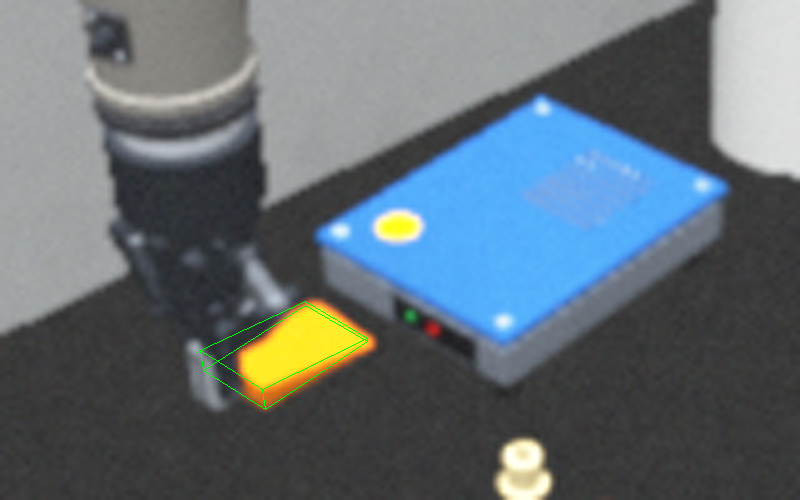

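View pics/t_o4.png

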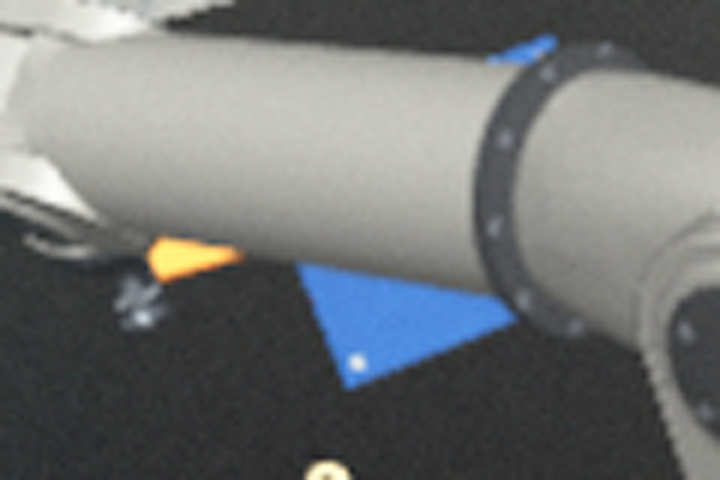

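Call:
apply_moves([
  [[0,0.15,0],[0,0,0],-1],
  [[0,0.3,0],[0,0,0],-1],
  [[0,0.45,0],[0,0,0],-1],
  [[0,0.6,0],[0,0,0],-1],
  [[0,0.72,0],[0,0,0],-1],
  [[0,0.8,0],[0,0,0],-1],
  [[0,0.8,0],[0,0,0],-1],
  [[0,0.8,0],[0,0,0],-1],
])

```text
t: 9.28
eef_pos: [0.5368, 0.3896, 0.0759]
tool_rot: [0.0, 0.983, 0.183, 0.0]
contact_force: [-0.1, 0.8, -0.1]
gripper_width: 0.001
```

```bash
cat > pl.py <<'E'
from st import *
fs=[]
for i in range(4):
    o=get_obs(); fs.append(o['contact_force']); read_camera('wrist')
st(); f=np.mean(fs,0); print('meanF',f.round(2),'bx',(f[:2]@bx).round(2),'by',(f[:2]@by).round(2))
E
python3 pl.py
```

```text
t 9.47 eef [0.5367 0.3896 0.0759] box -154.9 56.2 yaw y -68.9 tilt [ 0. -0. -1.] F [ 0.14  0.22 -0.3 ] Fbx -0.16 axes [[0.933, 0.36], [0.36, -0.933]]
meanF [-0.41  0.02  0.09] bx -0.16 by -0.37
```

Call:
apply_moves([
  [[0,0.08,0],[0,0,0],-1],
  [[0,0.16,0],[0,0,0],-1],
  [[0,0.24,0],[0,0,0],-1],
  [[0,0.32,0],[0,0,0],-1],
  [[0,0.4,0],[0,0,0],-1],
])

```text
t: 10.1
eef_pos: [0.5404, 0.3802, 0.0759]
tool_rot: [-0.0, 0.983, 0.183, 0.0]
contact_force: [-0.0, 0.6, 0.1]
gripper_width: -0.002
```

```bash
python3 pl.py
```

```text
t 10.3 eef [0.5405 0.3799 0.0758] box -144.5 56.2 yaw y -68.92 tilt [ 0.e+00 -5.e-04 -1.e+00] F [-0.38 -0.6  -0.78] Fbx 0.42 axes [[0.933, 0.36], [0.36, -0.933]]
meanF [-0.32  0.52  0.45] bx -0.6 by -0.12
```

Call:
apply_moves([
  [[0,0.05,0],[0,0,0],-1],
  [[0,0.1,0],[0,0,0],-1],
  [[0,0.15,0],[0,0,0],-1],
  [[0,0.2,0],[0,0,0],-1],
  [[0,0.2,0],[0,0,0],-1],
])

```text
t: 10.92
eef_pos: [0.5423, 0.3753, 0.0759]
tool_rot: [0.0, 0.983, 0.183, 0.0]
contact_force: [1.2, 0.4, 0.4]
gripper_width: 0.004
```

```bash
python3 pl.py
```

```text
t 11.12 eef [0.5422 0.3756 0.0759] box -139.9 56.2 yaw y -68.91 tilt [ 1.e-04 -1.e-04 -1.e+00] F [-0.55 -0.07 -0.44] Fbx -0.14 axes [[0.933, 0.36], [0.36, -0.933]]
meanF [ 0.05  0.05 -0.1 ] bx -0.03 by 0.06
```

Call:
apply_moves([
  [[0,0.05,0],[0,0,0],-1],
  [[0,0.1,0],[0,0,0],-1],
  [[0,0.15,0],[0,0,0],-1],
  [[0,0.15,0],[0,0,0],-1],
])

```text
t: 11.62
eef_pos: [0.5436, 0.3719, 0.0759]
tool_rot: [0.0, 0.983, 0.183, 0.0]
contact_force: [0.1, 0.8, 0.4]
gripper_width: -0.0
```

```bash
python3 pl.py
```

```text
t 11.82 eef [0.5436 0.3719 0.0758] box -135.9 56.2 yaw y -68.92 tilt [ 0.e+00 -3.e-04 -1.e+00] F [1.13 0.01 0.41] Fbx 0.4 axes [[0.933, 0.36], [0.36, -0.933]]
meanF [ 0.38 -0.05  0.38] bx 0.18 by 0.34
```

Call:
apply_moves([
  [[0,0.04,0],[0,0,0],-1],
  [[0,0.08,0],[0,0,0],-1],
  [[0,0.12,0],[0,0,0],-1],
  [[0,0.12,0],[0,0,0],-1],
])

```text
t: 12.32
eef_pos: [0.5447, 0.3691, 0.0759]
tool_rot: [0.0, 0.983, 0.183, 0.0]
contact_force: [-0.4, -0.3, 0.1]
gripper_width: 0.002
```

```bash
python3 pl.py; python3 ov.py pics/o5.png -84.5 57 0
```

```text
t 12.53 eef [0.5446 0.3692 0.0759] box -133.1 56.2 yaw y -68.91 tilt [ 0.e+00 -1.e-04 -1.e+00] F [ 0.16 -0.17 -0.28] Fbx 0.21 axes [[0.933, 0.36], [0.36, -0.933]]
meanF [-0.3  -0.11  0.06] bx -0.0 by -0.32
```

View pics/o5.png

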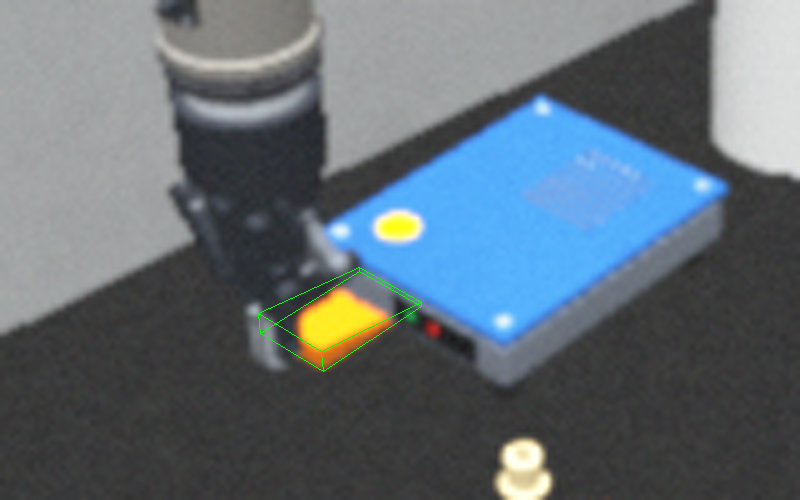

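Call:
apply_moves([
  [[0,0.04,0],[0,0,0],-1],
  [[0,0.08,0],[0,0,0],-1],
  [[0,0.12,0],[0,0,0],-1],
  [[0,0.12,0],[0,0,0],-1],
])

```text
t: 13.12
eef_pos: [0.5458, 0.3663, 0.0759]
tool_rot: [0.0, 0.983, 0.183, 0.0]
contact_force: [0.2, 0.0, 0.2]
gripper_width: -0.001
```

```bash
python3 pl.py
```

```text
t 13.32 eef [0.5457 0.3664 0.0759] box -130.0 56.2 yaw y -68.91 tilt [ 0.e+00 -2.e-04 -1.e+00] F [-1.27 -1.31  0.66] Fbx 0.76 axes [[0.933, 0.36], [0.36, -0.933]]
meanF [-0.15  0.17  0.08] bx -0.21 by -0.07
```

Call:
apply_moves([
  [[0,0.03,0],[0,0,0],-1],
  [[0,0.06,0],[0,0,0],-1],
  [[0,0.09,0],[0,0,0],-1],
  [[0,0.09,0],[0,0,0],-1],
])

```text
t: 13.82
eef_pos: [0.5464, 0.3645, 0.0759]
tool_rot: [-0.0, 0.983, 0.183, -0.0]
contact_force: [0.3, 0.5, -0.8]
gripper_width: 0.002
```

```bash
python3 pl.py
```

```text
t 14.03 eef [0.5464 0.3645 0.0759] box -128.0 56.1 yaw y -68.9 tilt [-1.e-04  1.e-04 -1.e+00] F [-0.66  0.25 -0.19] Fbx -0.47 axes [[0.933, 0.36], [0.36, -0.933]]
meanF [-0.22  1.21 -0.78] bx -1.2 by 0.24
```

Call:
apply_moves([
  [[0,0.03,0],[0,0,0],-1],
  [[0,0.06,0],[0,0,0],-1],
  [[0,0.06,0],[0,0,0],-1],
])

```text
t: 14.4
eef_pos: [0.5469, 0.3632, 0.0759]
tool_rot: [-0.0, 0.983, 0.183, -0.0]
contact_force: [-1.8, 2.1, -1.5]
gripper_width: 0.006
```

```bash
python3 pl.py
```

```text
t 14.6 eef [0.5469 0.3632 0.0759] box -126.6 56.1 yaw y -68.9 tilt [-1.e-04  3.e-04 -1.e+00] F [-0.81  3.03 -0.67] Fbx -3.12 axes [[0.933, 0.36], [0.36, -0.933]]
meanF [-1.08  2.69 -1.39] bx -2.9 by -0.04
```

Call:
apply_moves([
  [[0,0.03,0],[0,0,0],-1],
  [[0,0.03,0],[0,0,0],-1],
])

```text
t: 14.85
eef_pos: [0.5472, 0.3624, 0.0759]
tool_rot: [-0.0, 0.983, 0.183, -0.0]
contact_force: [-0.8, 3.4, -1.4]
gripper_width: -0.002
```

```bash
python3 pl.py
```

```text
t 15.05 eef [0.5472 0.3624 0.0759] box -125.7 56.1 yaw y -68.91 tilt [-1.e-04  1.e-04 -1.e+00] F [-1.21  2.8  -1.12] Fbx -3.05 axes [[0.933, 0.36], [0.36, -0.933]]
meanF [-1.25  3.13 -0.98] bx -3.37 by -0.03
```

Call:
apply_moves([
  [[0,0.03,0],[0,0,0],-1],
  [[0,0.03,0],[0,0,0],-1],
])

```text
t: 15.3
eef_pos: [0.5475, 0.3618, 0.0759]
tool_rot: [-0.0, 0.983, 0.183, -0.0]
contact_force: [-1.2, 3.4, -1.7]
gripper_width: 0.001
```

```bash
python3 pl.py; python3 ov.py pics/o6.png -77 57 0
```

```text
t 15.5 eef [0.5475 0.3617 0.0759] box -125.1 56.2 yaw y -68.91 tilt [-0.e+00  3.e-04 -1.e+00] F [-1.89  4.3  -1.67] Fbx -4.69 axes [[0.933, 0.36], [0.36, -0.933]]
meanF [-1.63  4.01 -1.72] bx -4.33 by -0.07
```

View pics/o6.png

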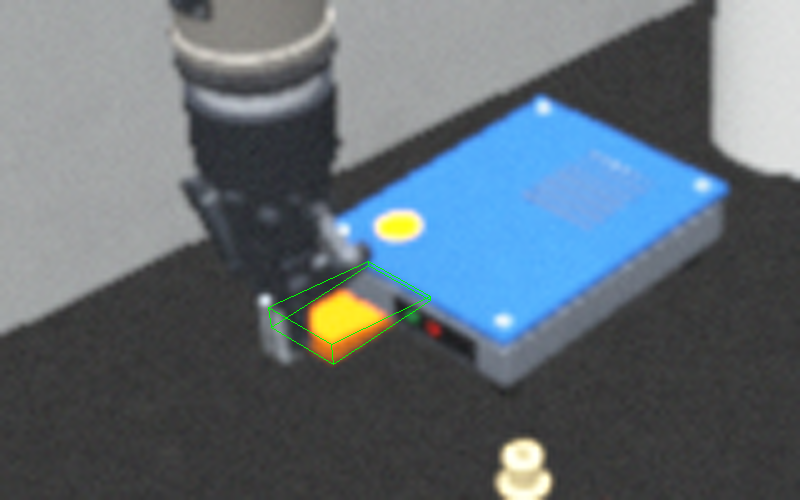

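Call:
apply_moves([
  [[0,-0.2,0],[0,0,0],-1],
  [[0,-0.8,0],[0,0,0],-1],
  [[0,-1,-0.5],[0,0,0],-1],
  [[0,-1,-2],[0,0,0],-1],
  [[0,-1,-3.5],[0,0,0],-1],
  [[-0.3,0.5,-3.6],[0,0,0],-1],
  [[-0.64,2,-3.6],[0,0,0],-1],
  [[-0.64,2.68,-3.4],[0,0,0],-1],
  [[-0.64,2.68,-3.2],[0,0,0],-1],
  [[-0.64,2.68,-2.8],[0,0,0],-1],
  [[-0.64,2.68,-2.6],[0,0,0],-1],
  [[-0.64,2.68,-2.6],[0,0,0],-1],
  [[-0.64,2.68,-2.6],[0,0,0],-1],
])

```text
t: 17.23
eef_pos: [0.5566, 0.2939, 0.141]
tool_rot: [-0.0, 0.983, 0.183, 0.0]
contact_force: [-0.5, -1.3, 0.6]
gripper_width: 0.003
```

```bash
python3 pl.py; python3 snap.py pics/s7.png
```

```text
t 17.43 eef [0.5569 0.2934 0.1412] box -58.0 40.2 yaw y -68.92 tilt [ 4.e-04  2.e-04 -1.e+00] F [-0.63 -0.63 -0.05] Fbx 0.36 axes [[0.933, 0.36], [0.36, -0.933]]
meanF [-0.11 -0.67 -0.23] bx 0.58 by -0.35
t 17.43 eef [0.5569 0.2934 0.1412] box -58.0 40.2 yaw y -68.92 tilt [ 4.e-04  2.e-04 -1.e+00] F [-0.63 -0.63 -0.05] Fbx 0.36 axes [[0.933, 0.36], [0.36, -0.933]]
t 17.48 eef [0.5569 0.2933 0.1411] box -57.9 40.2 yaw y -68.92 tilt [ 5.e-04  1.e-04 -1.e+00] F [ 0.6  -0.41 -0.35] Fbx 0.6 axes [[0.933, 0.36], [0.36, -0.933]]
```

View pics/s7.png

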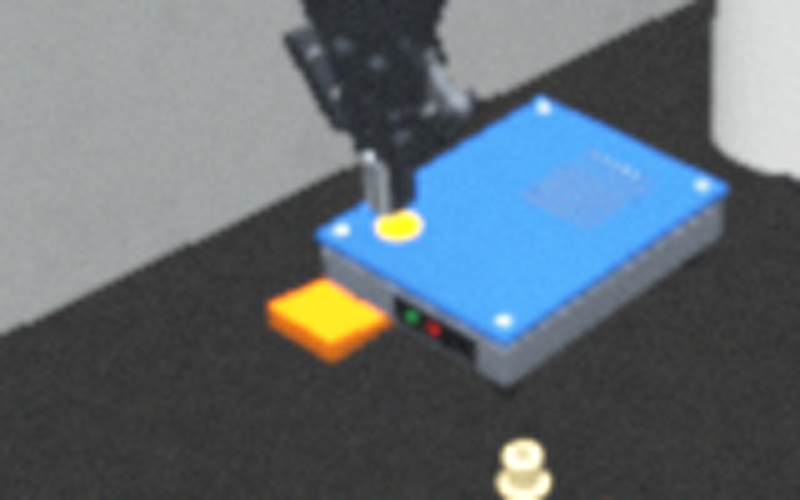

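Call:
apply_moves([
  [[0,0,0.2],[0,0,0],-1],
  [[0,0,0.35],[0,0,0],-1],
  [[0,0,0.45],[0,0,0],-1],
  [[0,0,0.5],[0,0,0],-1],
  [[0,0,0.53],[0,0,0],-1],
  [[0,0,0.53],[0,0,0],-1],
])

```text
t: 18.23
eef_pos: [0.5566, 0.2933, 0.1282]
tool_rot: [0.0, 0.983, 0.183, -0.0]
contact_force: [-1.8, -1.0, 5.2]
gripper_width: 0.0
```

```bash
python3 pl.py
```

```text
t 18.43 eef [0.5567 0.2933 0.1282] box -57.9 40.0 yaw y -68.91 tilt [ 2.e-04 -4.e-04 -1.e+00] F [-1.6  -1.07  4.92] Fbx 0.42 axes [[0.933, 0.36], [0.36, -0.933]]
meanF [-2.05 -1.21  5.06] bx 0.39 by -2.35
```

Call:
apply_moves([
  [[0,0,0.03],[0,0,0],-1],
  [[0,0,0.03],[0,0,0],-1],
])

```text
t: 18.68
eef_pos: [0.5567, 0.2934, 0.128]
tool_rot: [0.0, 0.983, 0.183, 0.0]
contact_force: [-3.5, -2.6, 10.2]
gripper_width: -0.001
```

```bash
python3 pl.py
```

```text
t 18.88 eef [0.5567 0.2934 0.1281] box -58.0 40.0 yaw y -68.91 tilt [ 5.e-04 -6.e-04 -1.e+00] F [-3.9  -1.08 10.99] Fbx -0.41 axes [[0.933, 0.36], [0.36, -0.933]]
meanF [-3.78 -2.57 10.28] bx 1.03 by -4.46
```

Call:
apply_moves([
  [[-0.03,0,0],[0,0,0],-1],
  [[-0.04,0,0.03],[0,0,0],-1],
  [[-0.04,0,0.03],[0,0,0],-1],
])

```text
t: 19.25
eef_pos: [0.5565, 0.2933, 0.128]
tool_rot: [0.0, 0.983, 0.183, 0.001]
contact_force: [-3.1, -3.0, 12.2]
gripper_width: 0.004
```

```bash
python3 pl.py
```

```text
t 19.45 eef [0.5565 0.2933 0.128 ] box -58.0 39.8 yaw y -68.93 tilt [ 2.2e-03  3.0e-04 -1.0e+00] F [-1.93 -3.34 13.41] Fbx 2.42 axes [[0.933, 0.36], [0.36, -0.933]]
meanF [-3.06 -3.17 12.92] bx 1.85 by -4.0
```

Call:
apply_moves([
  [[-0.04,0.03,0.02],[0,0,0],-1],
  [[-0.04,0.03,0.03],[0,0,0],-1],
  [[-0.04,0.03,0.03],[0,0,0],-1],
  [[-0.04,0.03,0.03],[0,0,0],-1],
  [[-0.04,0.03,0.03],[0,0,0],-1],
])

```text
t: 20.08
eef_pos: [0.5564, 0.2932, 0.128]
tool_rot: [-0.001, 0.983, 0.183, 0.002]
contact_force: [-1.7, -2.3, 14.8]
gripper_width: -0.001
```

```bash
python3 pl.py
```

```text
t 20.27 eef [0.5564 0.2932 0.128 ] box -57.9 39.6 yaw y -68.91 tilt [ 0.0038  0.0021 -1.    ] F [-1.29 -1.46 14.4 ] Fbx 0.89 axes [[0.933, 0.36], [0.36, -0.933]]
meanF [-1.77 -1.33 15.1 ] bx 0.6 by -2.13
```

Call:
apply_moves([
  [[-0.02,0,0.03],[0,0,0],-1],
  [[-0.02,0,0.04],[0,0,0],-1],
  [[-0.02,0,0.04],[0,0,0],-1],
  [[-0.02,0,0.04],[0,0,0],-1],
  [[-0.02,0,0.04],[0,0,0],-1],
])

```text
t: 20.9
eef_pos: [0.5563, 0.2932, 0.1279]
tool_rot: [-0.001, 0.983, 0.183, 0.003]
contact_force: [-2.5, -2.5, 20.3]
gripper_width: 0.003
```

```bash
python3 pl.py
```

```text
t 21.1 eef [0.5563 0.2932 0.1279] box -58.0 39.6 yaw y -68.92 tilt [ 0.005   0.0023 -1.    ] F [-2.89 -2.58 20.17] Fbx 1.36 axes [[0.933, 0.36], [0.36, -0.933]]
meanF [-2.57 -2.59 21.01] bx 1.48 by -3.33
```

Solid at 20 N with 0.3 mm total movement. Lift off and check from the earlier viewpoint.

Call:
apply_moves([
  [[0,0,-0.1],[0,0,0],-1],
  [[0,0,-0.3],[0,0,0],-1],
  [[0,0,-1.5],[0,0,0],-1],
  [[0,0,-3.5],[0,0,0],-1],
  [[0,0,-5.5],[0,0,0],-1],
  [[0,0,-7.5],[0,0,0],-1],
  [[0,0,-9],[0,0,0],-1],
  [[0,0,-9],[0,0,0],-1],
  [[0,0,-9],[0,0,0],-1],
  [[0,0,-9],[0,0,0],-1],
])

```text
t: 22.35
eef_pos: [0.5543, 0.2911, 0.3477]
tool_rot: [0.0, 0.983, 0.183, -0.001]
contact_force: [-0.1, 0.5, -0.5]
gripper_width: -0.002
```

```bash
python3 - <<'E'
from seg import *
from st import st,C,bx,by
c,e,Rm=cam('wrist'); V=(c,e,Rm); im=c['color']; cv2.imwrite('pics/w8.png',im[...,::-1]); st()
m,s,ce=wmask(im,V,[.556,.29,.056]); print('dot',s,back(ce,.056,*V))
m,s,ce=lmask(im,V,[.545,.235,.056]); r=cv2.minAreaRect(back(rect(m),.056,*V)[:,:2].astype(np.float32)*1000); print(s,r,cv2.boxPoints(r).round(1).tolist())
m,s,ce=wmask(im,V,[.525,.33,.008]); P=back(rect(m),.012,*V)[:,:2]-C; print('wedge vis box', (P@bx).min(),(P@bx).max(),(P@by).min(),(P@by).max())
E
```

```text
t 22.4 eef [0.5543 0.2913 0.3479] box -56.9 37.0 yaw y -68.9 tilt [-0.0022 -0.0012 -1.    ] F [-0.41 -0.17  0.19] Fbx 0.01 axes [[0.933, 0.36], [0.36, -0.933]]
dot [253 156  20  20 314] [[0.55706243 0.29215643 0.056     ]]
[  166   136   123   141 12995] ((540.0148315429688, 224.9803466796875), (144.48622131347656, 181.6034698486328), 21.133350372314453) [[439.8999938964844, 283.6000061035156], [505.3999938964844, 114.19999694824219], [640.0999755859375, 166.3000030517578], [574.7000122070312, 335.70001220703125]]
wedge vis box -0.11750635889977382 -0.042956153021827516 0.03359961879782133 0.08592386697721956
```

View pics/w8.png

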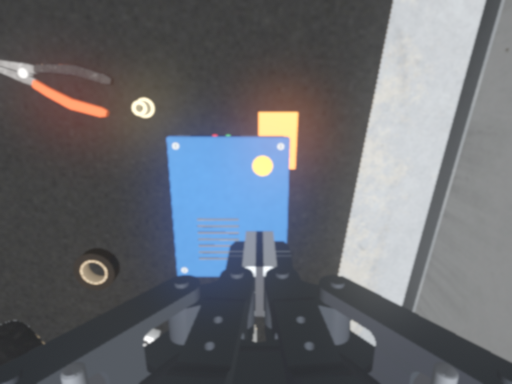

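```bash
python3 ov.py pics/o9.png -77 57 0; python3 snap.py pics/s9.png; python3 - <<'E'
import cv2,numpy as np
a=cv2.imread('pics/s7.png');b=cv2.imread('pics/s9.png')
f=lambda i:((i[...,2]>190)&(i[...,0]<120)&(i[...,1]>70)).astype(np.uint8)
for i in(a,b):
    m=f(i)[270:380,250:400]; print(cv2.boundingRect(m),m.sum(),cv2.moments(m)['m10']/m.sum(),cv2.moments(m)['m01']/m.sum())
E
```

```text
t 22.5 eef [0.5545 0.2915 0.3484] box -57.0 37.3 yaw y -68.91 tilt [-1.6e-03 -7.0e-04 -1.0e+00] F [ 0.2   0.86 -0.09] Fbx -0.72 axes [[0.933, 0.36], [0.36, -0.933]]
t 22.55 eef [0.5545 0.2916 0.3486] box -57.1 37.3 yaw y -68.9 tilt [-1.2e-03 -5.0e-04 -1.0e+00] F [ 0.6  -0.28  0.7 ] Fbx 0.48 axes [[0.933, 0.36], [0.36, -0.933]]
(19, 9, 119, 78) 5539 76.08864415959559 46.14876331467774
(19, 9, 118, 78) 5515 76.18821396192203 45.907524932003625
```

View pics/o9.png

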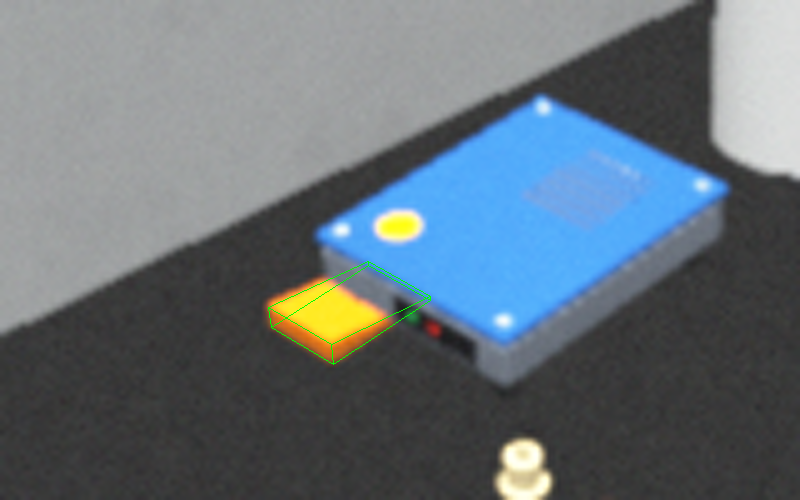

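```bash
python3 -c "
from station import *
print(hand_in())"
```

```text
the job is handed in; nothing more can be done
None
```

I pushed the orange wedge thin end first under the short foot and pressed the yellow dot. I then lifted clear and handed the job in at about 22.6 s.

- **Wedge:** I pushed with the shut fingertips in small steps, and the push rose from nothing to about 4.3 N. The nose ended about 35 mm past the foot, which fits the stated gap range.
- **Press:** I held about 15 N, then 20 N, on the dot. Going from the first 5 N to 20 N, the fingertips sank only about 0.3 mm, so the corner is solid.
- **Last pictures:** The box's measured pose is within about 0.5 mm of where it started. The wedge had not moved between the moment I released it and after the press. The wedge's centre line is 2 to 5 mm to one side of the foot, well within its 25 mm half-width. The bush, tape roll and pliers look untouched. The screwdriver and spacer block were not in those last pictures, but the arm never went down near them.
- **Disagreements:** In the scene camera, wedge positions came out about 5 mm off from the wrist camera, so I relied on the wrist camera. Its last view put the wedge's back edge about 3 mm further out than the fingertip position implied. I took that as measurement error.
- **Side force:** A side force of up to about 4.5 N built up during the press. I reduced it by shifting the tool slightly, and the box did not slide.

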